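Hold back the wire tensioner of the specimen saw

TASK

The worn cutting wire is off the bench wire saw and a colleague is about to thread a new loop round its wheels. Slide the pawl block by its blue knob fully home towards the ratchet, then push the sprung tension arm back past the last click of its ratchet and keep it pressed back there yourself, so that the pawl hangs behind the last tooth unloaded, as a safety catch only. Finish while still holding the arm back, and leave the vial, the spare pulley and the two specimen trays where they are.

Things in the scene. Friction and masses are not known exactly. Their poses are not given: they have to be found in the camera images.
- saw: Bench wire saw, cream cabinet with aluminium deck 130 mm above the bench. Fixed; place and yaw (to 0.25 rad) vary. Origin on the bench; own x to the far side, y left, z up; cabinet spans x -160..260, y -230..230 mm. On the deck: 110 mm drive wheel at (-60,-140), 52 mm high; guide pulleys at (130,+-185), 50 mm high; vise with specimen, x 165..255, y -160..35, 65 mm high.
- pivot_top (a point): Top of the brass nut on the tension arm's vertical pivot, 51 mm above the deck, at x 0, y 20 mm of the saw. Below it, 8 to 18 mm above the deck, turns the arm's ratchet disc, 84 mm across, with three teeth that reach 50 mm from the axis. Round the arm stand two 28 mm high rubber stops.
- tension_arm (a joint): Tension arm angle. 0 at rest: arm points 112 degrees from the saw's x towards its y; grows clockwise seen from above, pushed back away from the robot, to the stop at 0.88 rad. A spring drives it back to 0: 6 N at the red post to start it, 10 N at the stop. With the pawl home it clicks at about 0.32, 0.50 and, last, 0.68; let go past a click it falls back 0.03 on to that tooth and the pawl carries it.
- post_centre (a point): Centre of the red upright hand post at the end of the tension arm (grey bar, 24 mm wide, 28 mm above the deck): post 18 mm across, from 40 to 90 mm above the deck, 155 mm from the pivot axis; it circles the pivot with the arm. The arm's 60 mm idler wheel, 50 mm from the post towards the pivot, reaches 50 mm above the deck.
- pawl_slide (a joint): Travel in m of the pawl block, a 67 by 28 mm steel plate on 10 mm high rails that carries pawl and blue knob. Near 0: pulled out, pawl clear of the teeth; 0.020: fully home, pawl in reach of the teeth. Going home it moves along the saw's own -x (towards the robot); it rubs with about 8 N and stays where it is left.
- knob_centre (a point): Centre of the blue knob on the pawl block: 20 mm across, from 24 to 56 mm above the deck (this point 40 mm above it); moves with the block. The rails beside it are 10 mm high.
- pawl (a joint): Angle of the small brass pawl on the pawl block (rad): 0 swung in by its light spring (free, or dropped behind a tooth), grows to about 0.2 as a tooth lifts it.
- vial_mid (a point): Middle of an upright clear specimen vial with a white cap, 29 mm across, 60 mm tall, standing on the deck on the side near the robot; leave it alone.
- spare_mid (a point): Middle of a spare brass guide pulley, 44 mm across and 14 mm high (20 mm with its bolt), lying on the deck; leave it alone.
- iron_tray_mid (a point): Middle (15 mm up) of a white card tray 120 by 90 by 30 mm with a rusty specimen up to 55 mm high, on the bench beside the saw; leave it alone.
- stone_tray_mid (a point): The same kind of tray with a black specimen up to 45 mm high, on the bench beside the saw; leave it alone.

How it is judged:
On the way, in this order (a step that is already met when the one before it is completed fails the run):
1. the pawl block is slid fully home, with the tension arm still at rest (value of joint pawl_slide above 0.0175 m and value of joint tension_arm below 0.1 rad), for 0.2 s.
2. the tension arm is pushed past the last tooth and the pawl has dropped in behind it (value of joint pawl_slide above 0.0175 m and value of joint tension_arm above 0.655 rad and value of joint pawl below 0.05 rad), for 0.2 s.
At the end, for the whole second after the job is handed in: The pawl block is home (over 17.5 of 20 mm); the pawl is dropped in (under 0.05 rad) behind the last tooth and carries less than 1 N; the tension arm stands still past its last click (over 0.655 rad), held by the robot with more than 3 N (all of step 2 and velocity of joint tension_arm between -0.1 and 0.1 rad/s and contact force between pawl and tension_arm below 1 N and contact force between any of the fingers, the arm and tension_arm above 3 N); the arm keeps its last pose, push and grip.
It fails at once if the vial is moved more than 25 mm or tipped (distance of vial_mid from where it was at the start of the episode above 0.025 m or angle between vial_mid's own z axis and vertical above 0.5 rad).
It fails at once if the spare pulley is moved more than 25 mm (distance of spare_mid from where it was at the start of the episode above 0.025 m).
It fails at once if a specimen tray is moved more than 25 mm (distance of any of iron_tray_mid, stone_tray_mid from where it was at the start of the episode above 0.025 m).
It also fails if it takes over 48 s, if anything falls off the work surface, if the arm or the gripper's body presses on something with over 40 N, if the wrist force passes 120 N, or if a joint passes its speed limit or range.

ROBOT

A 6-joint arm with a two-finger parallel gripper is mounted at the origin on the work surface. World frame = base frame: x ahead of the robot, y to its left, z up, the work surface at z = 0. Lengths are in m, angles in rad, forces in N, time in s.
With the tool pointing down it reaches from about 0.35 to 0.925 m from the base axis. Payload 6.4 kg.
Tool frame: the origin (TCP) lies between the finger pads; the fingertips stand 22 mm ahead of it and the grasp point (between the pads) lies 3 mm ahead of it; z points along the fingers, y is the direction in which the jaws open and shut (so a half turn about z gives the same grasp; the last joint's range is limited). The gripper opens to 94 mm and grips with 3 to 60 N. Pads are 16 mm wide; open, the fingers measure 119 mm over their backs; the gripper's body (75 mm by 177 mm) begins 78 mm behind the grasp point.
Start: joints at [-1.402, 0.245, 1.558, -0, 1.339, -0.174], TCP at [0.218, -0.612, 0.227] pointing down, gripper open.
Joint ranges: [-3.13, 3.13], [-1.02, 2.26], [0.13, 2.54], [-0.95, 4.09], [0.21, 2.88], [-2.74, 2.74]. Speed limits (rad/s): [2.57, 2.57, 3.14, 3.14, 3.14, 3.14].

INTERFACE

Orientations are given as [roll, pitch, yaw] about the fixed x, y, z axes, in that order (R = Rz(yaw) Ry(pitch) Rx(roll)).
In Python, from rig import * gives the robot as it stands.
- The arm moves only by the shell command python3 -m crank 'ROWS'. ROWS is JSON, a list of rows, each a list of 7 numbers: the opening in per cent of the stroke, from 0 (shut) to 100 (fully open), then the shift along the tool's x, y, z in m, then the turn, a rotation vector about the tool's x, y, z in degrees. A call has 1 to 5 rows; each row shifts and turns the commanded pose from where the row before left it, along the tool's axes as they then stand; what a row does not reach is not made up. A row lasts 1/12 s, in which the tool goes at most 41.7 mm and 7.16 degrees, less where a joint would pass 70% of its speed; a pose out of reach is approached as far as the arm can. A call is refused whole if a number of a shift passes 0.0417 or a number of a turn 7.16, either way. A call with a gripper value outside its range is refused whole. The fingers move at their own pace and stop on an object; the grip force is fixed at half the most. Time passes only in rows, so rows that do not move let the fingers close. It gives the time, the measured TCP pose, the force and the opening at its end, in the units of the state.
- observe(): the state, without advancing time (a new reading comes with each control period).
- camera(name): name is "scene" or "top" or "wrist"; returns (picture, depth): 420x560x3 uint8, blue, green, red; 420x560 float32, m along the optical axis (not along the pixel's ray), 0 where there is no reading.
- camera_model(name): a dict with "mtx" (3x3 intrinsics, pixels), "cam_to_world" (4x4, takes a point from camera to world coordinates). Camera axes: x right, y down, z forward; pixel columns grow to the right and rows downward; lengths in m; the calibration is good to about 2 mm. A picture is of the moment at which its call begins: read the wrist's pose just before it. camera_model takes no time and is no camera call; for the wrist camera it gives the pose at the moment of the call.
- job_done(): hands the job in, once; it reports no verdict.
Trained networks look in the newest picture that a camera, given by its name, has taken for a name from the list of things; names that differ only in an ending like _2 or _b are one class to them, and where a whole thing is asked for, a point or a joint stands for the part that bears it (a point fixed in the world has none). Each returns a list of dicts, best first, with "p" (0 to 1); they miss things now and then, are a little off and sometimes report something else, mostly with a low value. They report only what shows in the picture. A call takes as long as a camera call.
- masks_of(camera, label): "region" (420x560 bool, what is visible of it) and "pixel" ([column, row] in pixels, amid what is visible of it).
- spot_point(camera, label): "pixel" ([column, row] in pixels: a listed point, or the origin of a listed thing).
The state is a dict: "t": time; "q": joint angles; "qvel": joint speeds; "effort": joint torques, N m; "tcp_pos": TCP position; "tool_rot": TCP orientation; "contact_force": force on the tool from outside, world axes, zero at the start; "wrist_torque": the same for the moment, N m; "finger_gap": finger opening in m.
Only numpy, scipy, OpenCV 4.12 (cv2) and the standard library are available. Lean on these libraries where they do the work, as an engineer would, in place of code of your own. Each camera call takes 0.05 s, during which the arm holds its last target.

## Working session

There is one attempt and no reset: what is moved stays moved. The work goes in short steps, Python scripts to look and compute and a shell command to move; the robot and the scene stay as the last step left them, time stands still between calls to the robot, and variables do not carry over. Pictures are saved under pics/ and viewed, and the job is handed in when it is done.

```bash
mkdir -p pics; ls; cat > h.py <<'E'
from rig import *
import numpy as np, cv2
from scipy.spatial.transform import Rotation as R
def pt(cam,px,depth=None,z=None,model=None):
    m=model or camera_model(cam); K=np.array(m["mtx"]); T=np.array(m["cam_to_world"])
    r=np.linalg.inv(K)@np.array([px[0],px[1],1.0])
    d=T[:3,:3]@r; o=T[:3,3]
    s=depth if z is None else (z-o[2])/d[2]
    return o+s*d
E
python3 - <<'E'
from h import *
s=observe(); print(s)
for c in ("top","scene"):
    im,d=camera(c); cv2.imwrite(f"pics/{c}0.png",im); np.save(f"{c}0.npy",d)
    print(c,np.array(camera_model(c)["cam_to_world"]).round(3).tolist())
    for l in ("pivot_top","post_centre","knob_centre","vial_mid","spare_mid","iron_tray_mid","stone_tray_mid","saw"):
        for r in spot_point(c,l)[:2]: print(c,l,r["pixel"],round(r["p"],2))
E
```

```text
pics
{'t': 0.0, 'q': array([-1.40210404e+00,  2.45832134e-01,  1.55896270e+00, -4.56765361e-06,
        1.33869696e+00, -1.74085962e-01]), 'qvel': array([ 0.00020889, -0.00130592,  0.00149952, -0.00180975, -0.00128373,
        0.00145713]), 'effort': array([-9.67460765e-04, -4.15834022e+01, -3.14605343e+01,  6.84682745e-02,
        3.32024402e-02, -1.45069421e-04]), 'tcp_pos': array([ 0.21838893, -0.61163882,  0.22636135]), 'tool_rot': array([-3.13972145e+00, -3.24570563e-04,  3.42778997e-01]), 'contact_force': array([-0.13322178, -0.12925466,  0.09091328]), 'wrist_torque': array([ 0.01404886, -0.01629982, -0.03445504]), 'finger_gap': 0.09380330674811699}
top [[0.026, -0.991, 0.131, 0.451], [-0.999, -0.022, 0.03, -0.024], [-0.027, -0.131, -0.991, 1.125], [0.0, 0.0, 0.0, 1.0]]
top pivot_top [289.7, 226.5] 0.67
top post_centre [219.7, 254.0] 0.56
top knob_centre [275.6, 174.7] 0.74
top vial_mid [302.9, 276.8] 0.57
top spare_mid [338.2, 203.3] 0.85
top iron_tray_mid [168.1, 229.9] 0.6
top stone_tray_mid [426.3, 250.1] 0.57
top saw [297.7, 237.9] 0.73
scene [[0.46, 0.703, -0.543, 1.189], [0.888, -0.354, 0.295, -0.351], [0.015, -0.617, -0.787, 1.02], [0.0, 0.0, 0.0, 1.0]]
scene pivot_top [282.2, 189.7] 0.57
scene post_centre [321.0, 147.2] 0.89
scene knob_centre [320.4, 220.8] 0.87
scene vial_mid [250.4, 169.8] 0.54
scene spare_mid [255.3, 231.3] 0.86
scene iron_tray_mid [381.9, 193.6] 0.96
scene stone_tray_mid [149.3, 270.9] 0.97
scene stone_tray_mid [322.3, 149.9] 0.54
scene saw [273.1, 235.8] 0.58
```

View pics/top0.png

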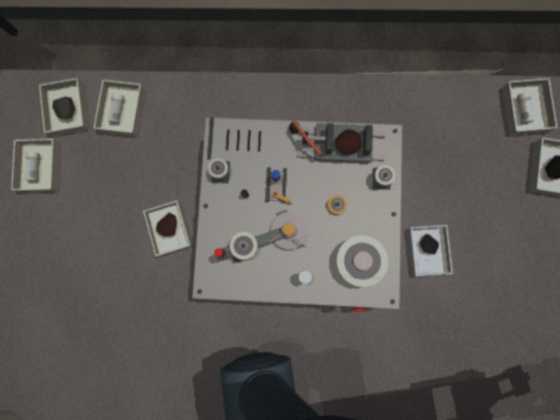

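View pics/scene0.png

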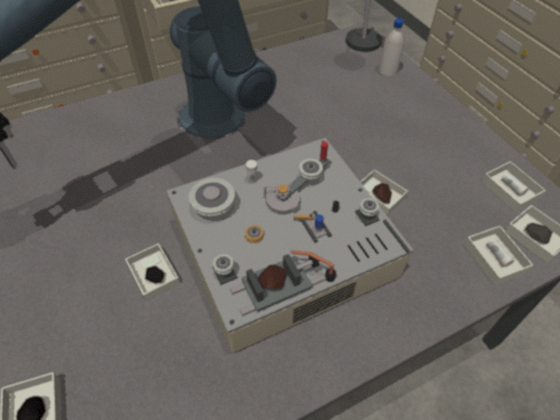

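```bash
python3 - <<'E'
from h import *
D=0.13
zz=dict(pivot_top=.181,post_centre=D+.065,knob_centre=D+.04,vial_mid=D+.03,spare_mid=D+.007)
P={'top':dict(pivot_top=[289.7,226.5],post_centre=[219.7,254],knob_centre=[275.6,174.7],vial_mid=[302.9,276.8],spare_mid=[338.2,203.3]),
'scene':dict(pivot_top=[282.2,189.7],post_centre=[321,147.2],knob_centre=[320.4,220.8],vial_mid=[250.4,169.8],spare_mid=[255.3,231.3])}
for c in P:
    for l in P[c]: print(c,l,pt(c,P[c][l],z=zz[l]).round(4))
E
```

```text
top pivot_top [ 0.5406 -0.0121  0.181 ]
top post_centre [0.4774 0.1345 0.195 ]
top knob_centre [0.6563 0.022  0.17  ]
top vial_mid [ 0.4336 -0.0431  0.16  ]
top spare_mid [ 0.6001 -0.1203  0.137 ]
scene pivot_top [ 0.5392 -0.013   0.181 ]
scene post_centre [0.4664 0.1351 0.195 ]
scene knob_centre [0.6548 0.0269 0.17  ]
scene vial_mid [ 0.427  -0.0463  0.16  ]
scene spare_mid [ 0.5921 -0.1105  0.137 ]
```

The red post is at (219,254) in the top view and the blue knob at (276,175). The pivot is at (289,229), the vial at (304,277), the spare pulley at (337,205), and one rubber stop at (244,193). Both cameras agree to within about 1 cm. Next I'll raise the tool and turn it so the jaws lie along the saw's x, then look with the wrist camera.

```bash
python3 -m crank '[[50,0,0,-0.025,0,0,-7],[50,0,0,-0.025,0,0,-7],[50,0,0,-0.025,0,0,-7],[50,0,0,-0.025,0,0,-7],[50,0,0,-0.02,0,0,-7]]'
python3 -m crank '[[50,0,0,0,0,0,-7],[50,0,0,0,0,0,-7],[50,0,0,0,0,0,-7],[50,0,0,0,0,0,-7],[50,0,0,0,0,0,-7]]'
python3 - <<'E'
from h import *
tp=dict(g1=[218,164,.18],g2=[385,171,.18],wheel=[363,262,.182])
for k,v in tp.items(): print(k,pt('top',v[:2],z=v[2]).round(4))
im,d=camera('top'); cv2.imwrite('pics/top_crop.png',cv2.resize(im[100:320,180:420],None,fx=2.5,fy=2.5,interpolation=cv2.INTER_CUBIC))
s=observe();print(s['tcp_pos'],np.degrees(s['tool_rot']))
E
```

```text
t: 1.32
tcp_pos: [0.2186, -0.6124, 0.3498]
tool_rot: [3.14, 0.001, 0.96]
contact_force: [-0.2, 0.3, 0.4]
finger_gap: 0.0638
t: 1.73
tcp_pos: [0.2185, -0.6122, 0.3475]
tool_rot: [-3.142, 0.0, 1.571]
contact_force: [0.2, -0.3, -1.1]
finger_gap: 0.047
g1 [0.6758 0.1497 0.18  ]
g2 [ 0.6671 -0.2174  0.18  ]
wheel [ 0.4684 -0.1696  0.182 ]
[ 0.21847401 -0.61217266  0.34745055] [-1.79995004e+02 -8.17725127e-05  9.02014592e+01]
```

View pics/top_crop.png

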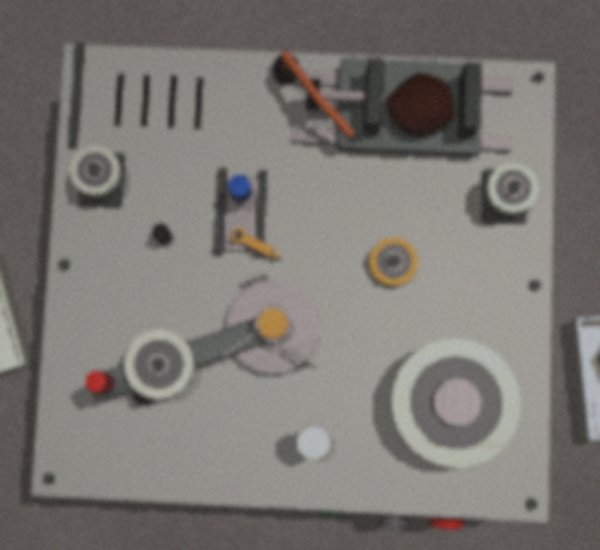

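```bash
python3 - <<'E'
from h import *
c=dict(g1=(95,170,.18,130,185),g2=(513,187,.18,130,-185),wheel=(457,402,.182,-60,-140),pivot=(272,324,.181,0,20))
A=[];B=[]
for k,(u,v,z,x,y) in c.items():
    p=pt('top',(u/2.5+180,v/2.5+100),z=z); A.append((x/1e3,y/1e3));B.append(p[:2]); print(k,p.round(4))
A=np.array(A);B=np.array(B);a=A-A.mean(0);b=B-B.mean(0)
th=np.arctan2((a[:,0]*b[:,1]-a[:,1]*b[:,0]).sum(),(a*b).sum())
Rm=np.array([[np.cos(th),-np.sin(th)],[np.sin(th),np.cos(th)]]);t=B.mean(0)-Rm@A.mean(0)
print('yaw deg',np.degrees(th),t,'res',(B-(A@Rm.T+t)).round(4).tolist())
for k,(u,v,z) in dict(post=(97,382,.22),knob=(239,186,.186),vial=(314,442,.19)).items():
    p=pt('top',(u/2.5+180,v/2.5+100),z=z); print(k,p.round(4),'saw',(Rm.T@(p[:2]-t)).round(4))
a=np.radians(112);print('post pred',Rm@[.155*np.cos(a),.02+.155*np.sin(a)]+t)
E
```

```text
g1 [0.6667 0.1493 0.18  ]
g2 [ 0.6587 -0.2178  0.18  ]
wheel [ 0.4709 -0.1691  0.182 ]
pivot [ 0.5338 -0.0104  0.181 ]
yaw deg -1.2807284627169486 [ 0.5332328  -0.03089053] res [[-0.0006, -0.0019], [-0.0004, 0.001], [0.0008, 0.0004], [0.0002, 0.0005]]
post [0.4791 0.1322 0.22  ] saw [-0.0578  0.1618]
knob [0.6535 0.0212 0.186 ] saw [0.1191 0.0548]
vial [ 0.4343 -0.0482  0.19  ] saw [-0.0985 -0.0195]
post pred [0.47884246 0.13407987]
```

The four saw points fit to within 2 mm, giving a yaw of -1.3° and an origin at (0.533,-0.031). The post sits where the fit predicts. Now I'll move to above the knob.

```bash
python3 -m crank '[[45,0.038,0.026,0,0,0,1.5],[45,0.038,0.026,0,0,0,0],[45,0.038,0.026,0,0,0,0],[45,0.038,0.026,0,0,0,0],[45,0.038,0.026,0,0,0,0]]'
python3 -m crank '[[45,0.038,0.026,0,0,0,0],[45,0.038,0.026,0,0,0,0],[45,0.038,0.026,0,0,0,0],[45,0.038,0.026,0,0,0,0],[45,0.038,0.026,0,0,0,0]]'
python3 -m crank '[[45,0.038,0.026,0,0,0,0],[45,0.038,0.026,0,0,0,0],[45,0.038,0.026,0,0,0,0],[45,0.038,0.026,0,0,0,0],[45,0,0,0,0,0,0]]'
```

```text
t: 2.2
tcp_pos: [0.3415, -0.4419, 0.3475]
tool_rot: [3.141, 0.0, 1.535]
contact_force: [-0.3, 0.9, -0.2]
finger_gap: 0.0423
t: 2.62
tcp_pos: [0.4647, -0.2736, 0.3477]
tool_rot: [3.141, 0.0, 1.535]
contact_force: [0.5, -1.1, -0.3]
finger_gap: 0.0424
t: 3.03
tcp_pos: [0.565, -0.1356, 0.3474]
tool_rot: [3.141, -0.002, 1.543]
contact_force: [0.4, 0.6, 0.3]
finger_gap: 0.0424
```

```bash
python3 -m crank '[[45,0.035,0.019,0,0,0,0],[45,0.035,0.019,0,0,0,0],[45,0.035,0.019,0,0,0,0],[45,0.035,0.019,0,0,0,0],[45,0,0,0,0,0,0]]'
python3 - <<'E'
from h import *
s=observe();print(s['tcp_pos'],np.degrees(s['tool_rot']))
m=camera_model('wrist'); im,d=camera('wrist'); cv2.imwrite('pics/w1.png',im)
for l,z in (('knob_centre',.17),('pivot_top',.181),('post_centre',.195)):
    for r in spot_point('wrist',l)[:2]: print(l,r,pt('wrist',r['pixel'],z=z,model=m).round(4))
print(np.array(m['cam_to_world']).round(3))
E
```

```text
t: 3.45
tcp_pos: [0.6446, 0.0013, 0.3469]
tool_rot: [3.142, -0.002, 1.542]
contact_force: [0.1, -0.4, 0.2]
finger_gap: 0.0424
[0.64455225 0.00132288 0.34688722] [ 1.79995044e+02 -1.09417666e-01  8.83334068e+01]
knob_centre {'pixel': [288.6, 176.7], 'p': 0.57} [0.6509 0.0224 0.17  ]
post_centre {'pixel': [105.5, 68.9], 'p': 0.69} [0.4805 0.1329 0.195 ]
[[ 1.    -0.029 -0.007  0.645]
 [-0.029 -0.972 -0.231  0.068]
 [ 0.     0.231 -0.973  0.504]
 [ 0.     0.     0.     1.   ]]
```

View pics/w1.png

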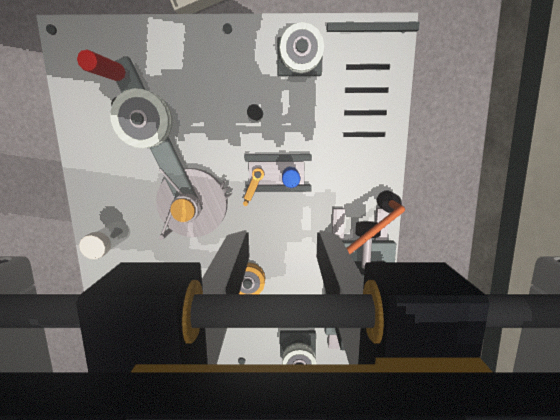

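```bash
python3 - <<'E'
from h import *
m=camera_model('wrist'); im,d=camera('wrist')
for n,u,v in (('knobtop',291,177),('lever ball',388,201),('lever',400,210),('lever tip',352,250),('post top',86,60),('stop1',255,112),('plate',275,175),('pivot',183,210),('pawl',249,195)):
    print(n,pt('wrist',(u,v),depth=np.median(d[v-1:v+2,u-1:u+2]),model=m).round(4))
print(pt('wrist',(291,177),z=.186,model=m),pt('wrist',(86,60),z=.22,model=m))
E
```

```text
knobtop [0.6513 0.0177 0.1853]
lever ball [ 0.767  -0.0201  0.1497]
lever [ 0.7896 -0.0369  0.1301]
lever tip [ 0.7253 -0.0811  0.1495]
post top [0.4767 0.13   0.2198]
stop1 [0.6147 0.0864 0.157 ]
plate [0.6331 0.0141 0.1375]
pivot [ 0.5318 -0.0154  0.1801]
pawl [ 0.6009 -0.0084  0.143 ]
[0.65128372 0.01774825 0.186     ] [0.47680629 0.12992056 0.22      ]
```

```bash
python3 -m crank '[[45,0.018,0.007,0.02,0,0,0],[45,0,0,0.04,0,0,0],[45,0,0,0.04,0,0,0],[45,0,0,0.04,0,0,0],[45,0,0,0.025,0,0,0]]'
python3 -m crank '[[45,0,0,0,0,0,0],[20,0,0,0,0,0,0],[20,0,0,0,0,0,0],[20,0,0,0,0,0,0]]'
python3 - <<'E'
from h import *
m=camera_model('wrist'); im,d=camera('wrist'); cv2.imwrite('pics/w2.png',im); im,d=camera('scene'); cv2.imwrite('pics/s2.png',cv2.resize(im[100:350,130:450],None,fx=2.4,fy=2.4))
E
```

```text
t: 4.12
tcp_pos: [0.648, 0.0128, 0.178]
tool_rot: [-3.136, -0.0, 1.535]
contact_force: [-0.3, -1.1, -0.1]
finger_gap: 0.0425
t: 4.45
tcp_pos: [0.6523, 0.0133, 0.1861]
tool_rot: [3.136, 0.001, 1.537]
contact_force: [-0.0, -0.6, 0.2]
finger_gap: 0.026
```

View pics/w2.png

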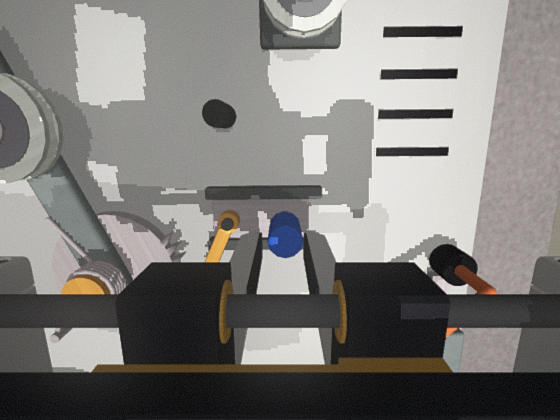

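View pics/s2.png

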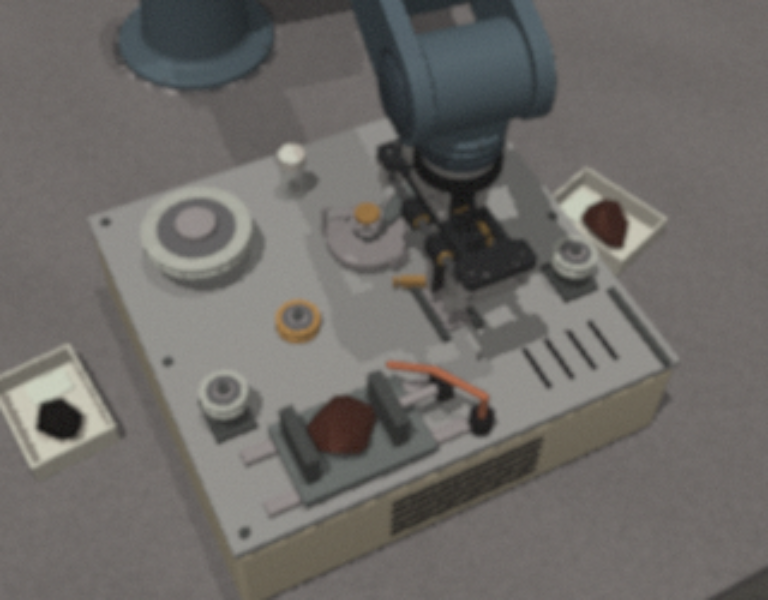

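The knob (285,235) is between the fingers. The tool is about 6 mm short along tool x, so I'll correct that, close to a loose cage, and slide towards the robot.

```bash
python3 -m crank '[[20,0.006,0,0.003,0,0,0],[22,0,0,0,0,0,0],[22,0,0,0,0,0,0],[22,0,-0.004,0,0,0,0],[22,0,-0.004,0,0,0,0]]'
python3 -m crank '[[22,0,-0.003,0,0,0,0],[22,0,-0.003,0,0,0,0],[22,0,-0.003,0,0,0,0],[22,0,0,0,0,0,0]]'
python3 - <<'E'
from h import *
s=observe();print(s['tcp_pos'],s['contact_force'],s['finger_gap'])
m=camera_model('wrist'); im,d=camera('wrist'); cv2.imwrite('pics/w3.png',im)
E
```

```text
t: 4.97
tcp_pos: [0.6463, 0.0198, 0.1829]
tool_rot: [3.131, 0.001, 1.538]
contact_force: [8.6, -2.0, 4.8]
finger_gap: 0.0206
t: 5.3
tcp_pos: [0.6368, 0.02, 0.1829]
tool_rot: [3.132, 0.001, 1.538]
contact_force: [5.7, -3.3, 3.8]
finger_gap: 0.0208
[0.63675144 0.01997018 0.18285969] [ 5.72228971 -3.31836001  3.78681787] 0.020837363249103277
```

View pics/w3.png

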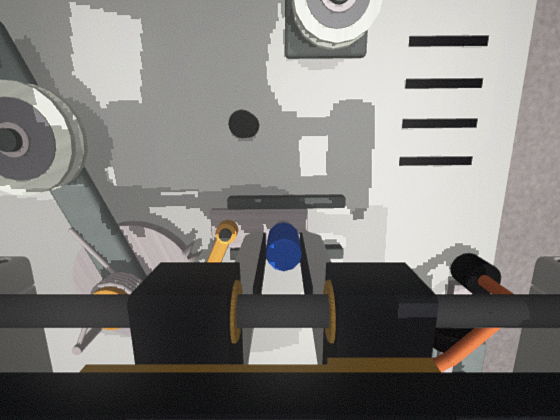

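The block is moving with the tool, and the force of 6–9 N matches the rubbing. I'll carry on until the end stop shows.

```bash
python3 -m crank '[[22,0,-0.002,0,0,0,0],[22,0,-0.002,0,0,0,0],[22,0,0,0,0,0,0]]'
python3 -m crank '[[22,0,-0.001,0,0,0,0],[22,0,0,0,0,0,0]]'
python3 -m crank '[[22,0,-0.001,0,0,0,0],[22,0,0,0,0,0,0]]'
```

```text
t: 5.6
tcp_pos: [0.6336, 0.0201, 0.1828]
tool_rot: [3.129, 0.001, 1.538]
contact_force: [10.0, -2.3, 2.7]
finger_gap: 0.0207
t: 5.77
tcp_pos: [0.6335, 0.0201, 0.1829]
tool_rot: [3.127, 0.001, 1.538]
contact_force: [13.4, -1.7, 0.9]
finger_gap: 0.0209
t: 5.93
tcp_pos: [0.6333, 0.0201, 0.1829]
tool_rot: [3.124, 0.001, 1.538]
contact_force: [17.9, -2.2, -1.3]
finger_gap: 0.0209
```

The tool stopped at x=0.633 while the force rose from 10 to 18 N, which looks like the end stop. I'll release, lift, and check the knob position.

```bash
python3 -m crank '[[22,0,0,0,0,0,0],[22,0,0,0,0,0,0],[40,0,0.002,0,0,0,0],[40,0,0,0,0,0,0],[40,0,0,-0.03,0,0,0]]'
python3 -m crank '[[40,0,0,-0.04,0,0,0],[40,0,-0.01,-0.04,0,0,0],[40,0,-0.02,0,0,0,0],[40,0,0,0,0,0,0]]'
python3 - <<'E'
from h import *
s=observe();print(s['tcp_pos'],np.degrees(s['tool_rot']),s['contact_force'])
m=camera_model('wrist'); im,d=camera('wrist'); cv2.imwrite('pics/w4.png',im)
for l,z in (('knob_centre',.17),('post_centre',.195)):
    for r in spot_point('wrist',l)[:2]: print(l,r,pt('wrist',r['pixel'],z=z,model=m).round(4))
E
```

```text
t: 6.35
tcp_pos: [0.6264, 0.0215, 0.2026]
tool_rot: [-3.131, -0.002, 1.538]
contact_force: [1.1, 0.3, -1.3]
finger_gap: 0.0365
t: 6.68
tcp_pos: [0.5987, 0.0224, 0.2924]
tool_rot: [3.139, 0.0, 1.539]
contact_force: [-0.8, -0.0, -0.3]
finger_gap: 0.0372
[0.59869563 0.02236411 0.29240558] [1.79833145e+02 2.15520293e-03 8.81775079e+01] [-0.84629133 -0.01855092 -0.28243523]
knob_centre {'pixel': [318.9, 202.7], 'p': 0.77} [0.6324 0.0251 0.17  ]
post_centre {'pixel': [124.9, 82.5], 'p': 0.66} [0.4781 0.1322 0.195 ]
```

View pics/w4.png

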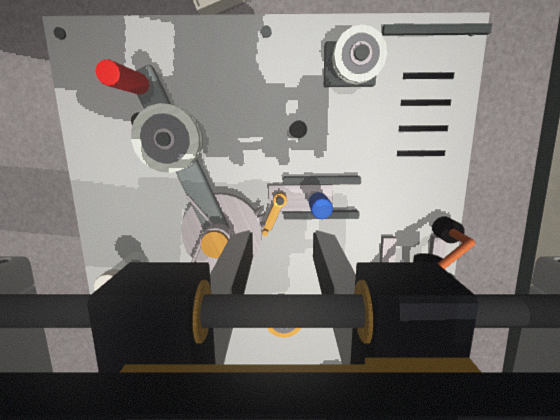

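```bash
python3 - <<'E'
from h import *
m=camera_model('wrist'); im,d=camera('wrist')
hsv=cv2.cvtColor(im,cv2.COLOR_BGR2HSV); mk=(hsv[...,0]>100)&(hsv[...,0]<130)&(hsv[...,1]>150)&(d>0)
vs,us=np.nonzero(mk); P=np.array([pt('wrist',(u,v),depth=d[v,u],model=m) for u,v in zip(us,vs)])
P=P[(P[:,2]>.15)&(P[:,2]<.19)]
print(len(P),P[:,0].min(),P[:,0].max(),np.percentile(P[:,0],[2,98]),P[P[:,2]>.183].mean(0))
im,d=camera('top');cv2.imwrite('pics/top2.png',cv2.resize(im[100:320,180:420],None,fx=2.5,fy=2.5,interpolation=cv2.INTER_CUBIC))
E
```

```text
338 0.6242777940791735 0.6421353421209042 [0.62516367 0.64105333] [0.63308089 0.02345    0.18558186]
```

View pics/top2.png

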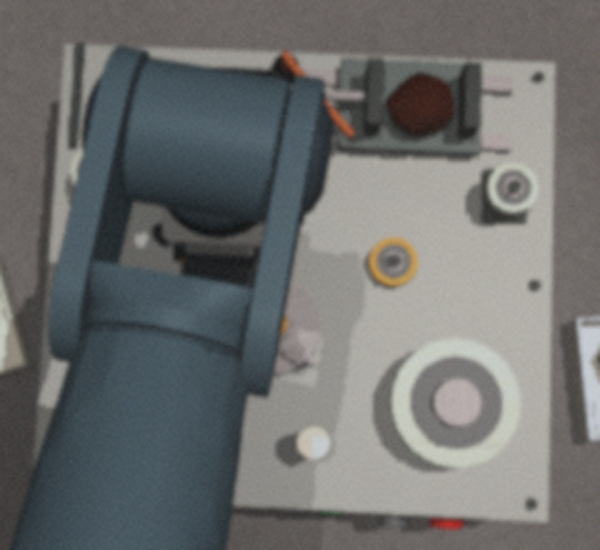

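The knob is now at x=0.633, about 19 mm from its start, and the plate sticks out past the rails at (267,185). The arm is still at rest with the post at (0.479,0.132). Next is the post, with the jaws along its arc (tool yaw about 111°).

```bash
python3 -m crank '[[55,0.027,-0.031,0,0,0,0],[55,0.027,-0.031,0,0,0,0],[55,0.027,-0.031,0,0,0,0],[55,0.026,-0.030,0,0,0,0],[55,0,0,0,0,0,-7]]'
python3 -m crank '[[55,0,0,0,0,0,-7],[55,0,0,0,0,0,-6],[55,0,0,0,0,0,-2.5],[55,0,0,0,0,0,0]]'
python3 - <<'E'
from h import *
s=observe();print(s['tcp_pos'],np.degrees(s['tool_rot']),s['contact_force'])
m=camera_model('wrist'); im,d=camera('wrist'); cv2.imwrite('pics/w5.png',im)
hsv=cv2.cvtColor(im,cv2.COLOR_BGR2HSV); mk=((hsv[...,0]<5)|(hsv[...,0]>175))&(hsv[...,1]>180)&(d>0)
vs,us=np.nonzero(mk); P=np.array([pt('wrist',(u,v),depth=d[v,u],model=m) for u,v in zip(us,vs)])
P=P[(P[:,2]>.18)&(P[:,2]<.225)]; T=P[P[:,2]>.217]
print(len(P),len(T),T.mean(0),T.min(0),T.max(0))
E
```

```text
t: 7.35
tcp_pos: [0.4764, 0.1362, 0.288]
tool_rot: [-3.138, -0.002, 1.666]
contact_force: [0.4, -1.5, -0.7]
finger_gap: 0.0516
t: 7.68
tcp_pos: [0.4801, 0.1329, 0.2882]
tool_rot: [-3.139, -0.001, 1.932]
contact_force: [0.1, 1.2, -0.1]
finger_gap: 0.0516
[0.48009617 0.13287204 0.28820245] [-1.79861867e+02 -5.04261761e-02  1.10688826e+02] [ 0.07979243  1.19493884 -0.08733918]
80 80 [0.477657   0.13476525 0.21954442] [0.47017549 0.12817016 0.21803957] [0.48595071 0.14306014 0.22133781]
```

View pics/w5.png

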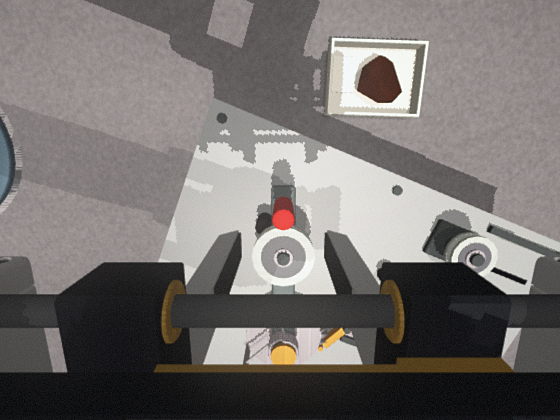

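The post (283,218) is centred between the jaws to within 3 mm, and the idler is below the fingertip height. I'll descend and cage it.

```bash
python3 -m crank '[[50,0.003,0,0.02,0,0,0],[50,0,0,0.028,0,0,0],[50,0,0,0.028,0,0,0],[50,0,0,0,0,0,0]]'
python3 -m crank '[[35,0,0,0,0,0,0],[25,0,0,0,0,0,0],[21,0,0,0,0,0,0],[21,0,0,0,0,0,0]]'
python3 - <<'E'
from h import *
s=observe();print(s['tcp_pos'],np.degrees(s['tool_rot']),s['contact_force'],s['finger_gap'])
im,d=camera('wrist'); cv2.imwrite('pics/w6.png',im)
E
```

```text
t: 8.07
tcp_pos: [0.4756, 0.1353, 0.2071]
tool_rot: [-3.13, -0.004, 1.93]
contact_force: [-0.4, 0.7, -1.2]
finger_gap: 0.0467
t: 8.4
tcp_pos: [0.4804, 0.1356, 0.2154]
tool_rot: [3.138, 0.001, 1.931]
contact_force: [-0.1, 0.2, 0.9]
finger_gap: 0.0238
[0.48035558 0.13561126 0.21542405] [1.79819707e+02 5.48665882e-02 1.10627694e+02] [-0.13220779  0.21466404  0.93368294] 0.023819539172611426
```

View pics/w6.png

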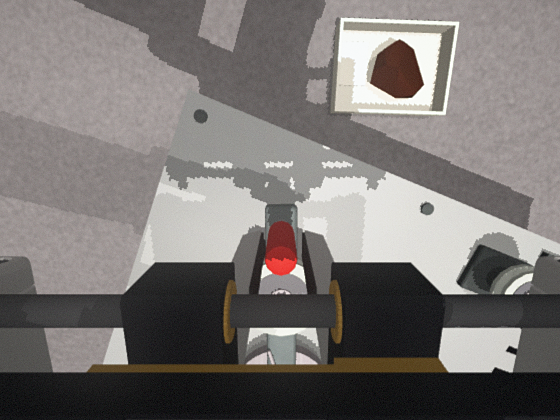

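The post is between the pads, and the TCP is 155.6 mm from the pivot, as it should be. Now the arc.

```bash
python3 -m crank '[[21,0,0,0,0,0,0],[21,-0.0004,0.0108,0,0,0,4],[21,-0.0004,0.0108,0,0,0,4],[21,-0.0004,0.0108,0,0,0,4],[21,0,0,0,0,0,0]]'
python3 - <<'E'
from h import *
s=observe();p=s['tcp_pos'][:2]-[.5335,-.0107];print(s['tcp_pos'],np.degrees(s['tool_rot']),s['contact_force'],s['finger_gap'],'r',np.hypot(*p),'ang',np.radians(110.7)-np.arctan2(p[1],p[0]))
E
```

```text
t: 8.87
tcp_pos: [0.5102, 0.1437, 0.214]
tool_rot: [-3.138, -0.0, 1.719]
contact_force: [-7.1, -1.2, 4.3]
finger_gap: 0.0197
[0.51022693 0.14369953 0.21399876] [-1.79769291e+02 -8.67208221e-03  9.85109670e+01] [-7.11427719 -1.15580146  4.34911249] 0.019727843091886393 r 0.15614368474488607 ang 0.21167662932218256
```

```bash
python3 -m crank '[[21,-0.0005,0.0108,0,0,0,4],[21,-0.0005,0.0108,0,0,0,4],[21,-0.0005,0.0108,0,0,0,4],[21,-0.0005,0.0108,0,0,0,4],[21,0,0,0,0,0,0]]'
python3 - <<'E'
from h import *
s=observe();p=s['tcp_pos'][:2]-[.5335,-.0107];print(np.degrees(s['tool_rot']),s['contact_force'],s['finger_gap'],'r',np.hypot(*p),'ang',np.radians(110.7)-np.arctan2(p[1],p[0]))
im,d=camera('wrist'); cv2.imwrite('pics/w7.png',im)
E
```

```text
t: 9.28
tcp_pos: [0.5527, 0.1444, 0.2135]
tool_rot: [-3.135, -0.001, 1.44]
contact_force: [-8.7, 3.6, 5.7]
finger_gap: 0.02
[-1.79650143e+02 -6.31592355e-02  8.24919643e+01] [-8.70679777  3.60784107  5.72722352] 0.019959718052944518 r 0.15631040135552926 ang 0.4843965131927823
```

View pics/w7.png

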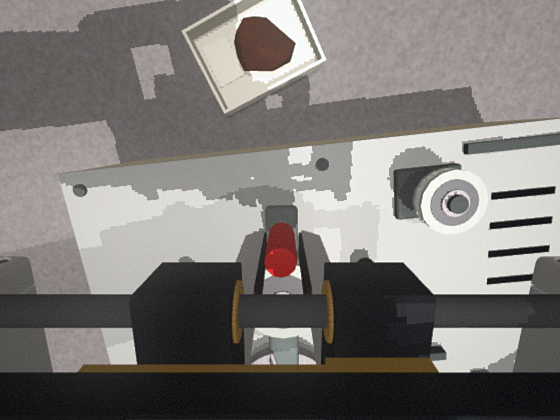

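The post is still caged, the angle is about 0.48 rad and the force about 9 N. I'll go on past the last click to about 0.78.

```bash
python3 -m crank '[[21,-0.0005,0.0108,0,0,0,4],[21,-0.0005,0.0108,0,0,0,4],[21,-0.0005,0.0108,0,0,0,4],[21,-0.0005,0.0108,0,0,0,4],[21,0,0,0,0,0,0]]'
python3 - <<'E'
from h import *
s=observe();p=s['tcp_pos'][:2]-[.5335,-.0107];print(np.degrees(s['tool_rot']),s['contact_force'],s['finger_gap'],'r',np.hypot(*p),'ang',np.radians(110.7)-np.arctan2(p[1],p[0]))
im,d=camera('wrist'); cv2.imwrite('pics/w8.png',im)
im,d=camera('scene'); cv2.imwrite('pics/s8.png',cv2.resize(im[100:350,130:450],None,fx=2.4,fy=2.4))
E
```

```text
t: 9.75
tcp_pos: [0.5943, 0.1333, 0.2134]
tool_rot: [-3.135, -0.002, 1.16]
contact_force: [-7.8, 7.7, 3.9]
finger_gap: 0.0201
[-1.79636785e+02 -1.08203562e-01  6.64791384e+01] [-7.79047138  7.73306249  3.89409995] 0.020136569079547084 r 0.15630080640500751 ang 0.7605603030369137
```

View pics/w8.png

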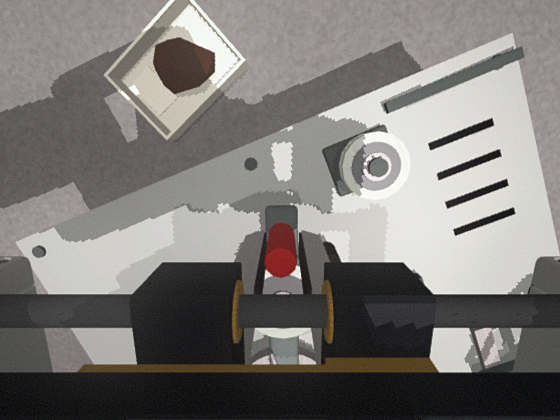

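View pics/s8.png

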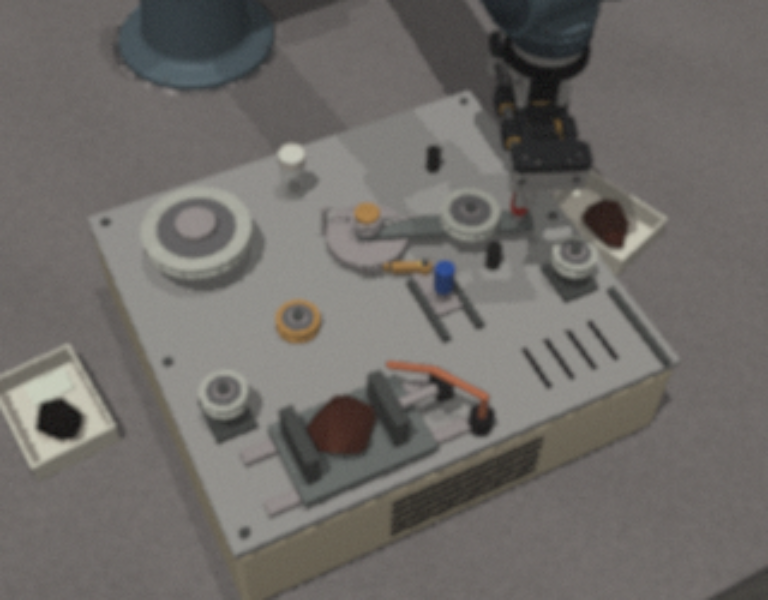

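```bash
python3 -m crank '[[21,0,0.003,0,0,0,1],[21,0,0,0,0,0,0],[21,0,0,0,0,0,0],[21,0,0,0,0,0,0],[21,0,0,0,0,0,0]]'
python3 - <<'E'
from h import *
def ang():
    s=observe();p=s['tcp_pos'][:2]-[.5335,-.0107];print(s['t'],s['contact_force'],s['finger_gap'],'r',np.hypot(*p),'ang',np.radians(110.7)-np.arctan2(p[1],p[0]))
ang()
im,d=camera('scene'); cv2.imwrite('pics/s9.png',cv2.resize(im[160:245,245:365],None,fx=6.5,fy=6.5,interpolation=cv2.INTER_CUBIC))
for l in ('pivot_top','knob_centre','vial_mid','spare_mid','iron_tray_mid','stone_tray_mid'):
    for r in spot_point('scene',l)[:1]: print(l,r)
piv=pt('scene',(367/2.4+130,212/2.4+100),z=.181);idl=pt('scene',(470/2.4+130,207/2.4+100),z=.18)
v=idl-piv;print(piv,idl,np.hypot(*v[:2]),np.radians(110.7)-np.arctan2(v[1],v[0]))
ang()
E
```

```text
t: 10.27
tcp_pos: [0.5957, 0.1327, 0.2134]
tool_rot: [-3.134, -0.001, 1.146]
contact_force: [-7.9, 6.9, 2.8]
finger_gap: 0.0197
10.2667 [-7.91521664  6.91274668  2.81704345] 0.01974638914081573 r 0.15628787794159676 ang 0.7703819923782702
pivot_top {'pixel': [282.1, 189.4], 'p': 0.83}
knob_centre {'pixel': [315.8, 217.2], 'p': 0.93}
vial_mid {'pixel': [247.3, 172.6], 'p': 0.64}
spare_mid {'pixel': [253.8, 235.0], 'p': 0.86}
iron_tray_mid {'pixel': [378.2, 192.0], 'p': 0.8}
stone_tray_mid {'pixel': [149.7, 272.6], 'p': 0.63}
[ 0.53610172 -0.00951226  0.181     ] [0.57591251 0.08670024 0.18      ] 0.1041236954822957 0.7536120101960486
10.6167 [-8.25414732  6.08390065  3.31656212] 0.01982296198872745 r 0.15627674897792748 ang 0.7701404261306712
```

View pics/s9.png

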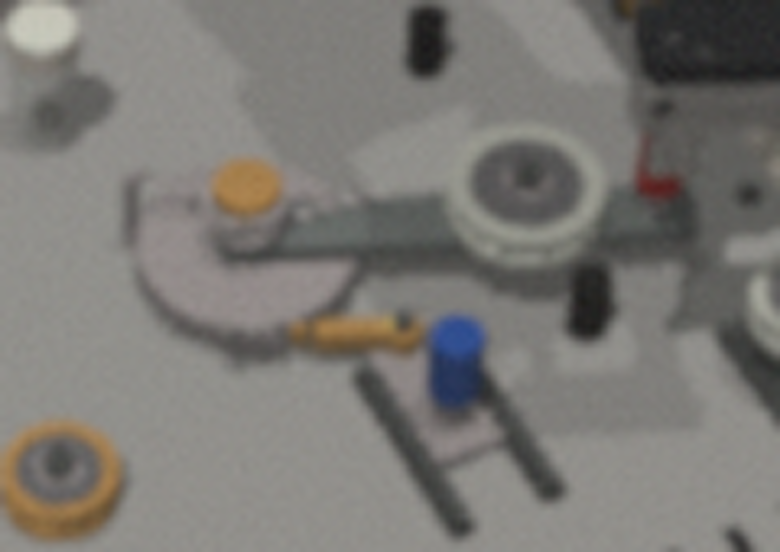

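```bash
python3 - <<'E'
from h import *
a=pt('scene',(320.4,220.8),z=.17);b=pt('scene',(315.8,217.2),z=.17);print(a,b,b-a, pt('scene',(457/6.5+245-.5,333/6.5+160-.5),z=.186))
m=masks_of('scene','pawl');print([ (r['pixel'],r['p']) for r in m[:2]])
s=observe();print(s['t'],s['contact_force'],s['qvel'].round(4))
E
```

```text
[0.65480835 0.02690371 0.17      ] [0.64090011 0.02260949 0.17      ] [-1.39082353e-02 -4.29421400e-03 -1.11022302e-16] [0.63381099 0.02283706 0.186     ]
[([301.4, 210.6], 0.55)]
10.6667 [-7.38250001  6.20003161  3.43804883] [ 0.0004  0.      0.0021  0.0007 -0.0011  0.0019]
```

```bash
python3 - <<'E'
from h import *
im1,d=camera('scene')
cv2.imwrite('pics/s10.png',im1)
for im in (cv2.imread('pics/scene0.png'),im1):
    w=im[195:235,300:340]; hsv=cv2.cvtColor(w,cv2.COLOR_BGR2HSV)
    mk=((hsv[...,0]>100)&(hsv[...,0]<130)&(hsv[...,1]>130))
    v,u=np.nonzero(mk); c=(u.mean()+300,v.mean()+195); print(mk.sum(),c,pt('scene',c,z=.172))
E
```

```text
65 (np.float64(318.5846153846154), np.float64(220.23076923076923)) [0.65275269 0.02310092 0.172     ]
69 (np.float64(314.6376811594203), np.float64(214.6086956521739)) [0.63434808 0.02307906 0.172     ]
```

```bash
python3 -c "
from h import *
print(job_done()); s=observe(); print(s['t'],s['contact_force'])"
```

```text
the job is handed in; nothing more can be done
None
the job is handed in; nothing more can be done
```

I slid the pawl block home, pushed the tension arm back past its last click, and handed the job in at about 10.7 s with the robot still holding the arm there. No verdict was reported.

- **Pawl block:** I pushed the knob until the block stopped moving and the force rose from 10 to 18 N. The wrist and scene cameras measure 18.2–18.4 mm of travel. The start offset is not known exactly, so I take "fully home" mainly from feeling that end stop. One network reading of the knob suggested only about 14 mm, but the knob's colour in the same camera and the depth reading contradict it.
- **Tension arm:** I pushed it by the red post, loosely caged between the fingers. The last reading was about 0.77 rad from the tool position and 0.75 from the picture, between the last click (0.68) and the stop (0.88). The arm was steady, with about 10 N sideways on the tool, which matches the spring alone.
- **Pawl:** In the last close-up it rests at the disc's edge with the teeth past it. I could not measure its angle or load directly, and I could not detect the individual clicks.
- **Other items:** The vial, spare pulley and both trays look unmoved in the last scene pictures. I judged this by eye and by the pixel positions the networks gave, without measuring the distances.

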